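# Clip the coin box shut

### The job

Swing the lid of the clear coin box fully shut so that the pin comes up through its hasp plate, then pick up the steel spring clip and push it sideways into the groove of the pin until it snaps fully home, and let go of it. The pin is adjustable, so feel for how high and how far out it stands. Press and push gently: do not force the clip on with more than about 3 kg of push, and leave the bowl, the torch and the jar where they stand.

Things in the scene. Friction and masses are not known exactly. Their poses are not given: they have to be found in the camera images.
- coinbox: Clear acrylic box, 100 (x) x 130 (y) x 60 (z) mm, fixed on the top of a wooden crate (360 x 620 mm, 180 mm above the work surface). Origin: centre of its underside; z up, -x is its front, towards the robot. Lid hinged on its far (+x) rim. On its front is a wooden ledge 60 mm high, 50 mm wide, reaching to x = -94 mm, from which the steel pin rises.
- pin_mid (a point): Point on the box (x -70, y 0, z +66 mm, axes as the box): where the pin's axis meets the floor of its groove if the pin stood at mid slot and fully down. The upright pin is adjustable and clamped firmly: its axis stands up to 4 mm in front of or behind this point (slot along x), and its groove 0 to 12 mm higher. These offsets are not measured and must be felt.
- pin_head (a point): Point on the box, 19 mm above pin_mid: the top of the pin if fully down (really 0 to 12 mm higher). The pin from the top: flat head 24 mm diameter, 10 mm high; groove 14 mm diameter, 9 mm high, its floor 19 mm below the pin's top; below that 24 mm diameter. The shut lid's hasp plate tops out 0.5 mm below pin_mid. The space in front (-x) of the pin is free.
- lid (a joint): Lid angle in rad: 0 = fully shut, grows as it opens (starts between 0.5 and 0.9). A stiff hinge keeps it where it is left; some 2 to 4 N down on it swings it shut.
- lid_hinge (a point): Middle of the lid's hinge line (along the box's y), 60.5 mm above the box's underside; axes turn with the lid. The lid is a clear panel running 100 mm from here along its -x, 130 mm wide, outer face 5 mm (+z) above this point. A steel hasp plate, 50 mm wide, with a slot 36 x 28 mm for the pin, continues it to 144 mm from the hinge.
- clip: Dark steel spring clip lying flat on the crate top, 5 mm thick, an open C 40 mm wide (y), mouth to its +x. Origin: centre of the seat, in the plane of the underside, where the pin's axis lies once home; z up. Jaw tips are round, 10 mm diameter, centres 7.6 mm in front of the origin, throat 10.4 mm. The bridge's front is 7.3 mm behind the origin. Mass 60 to 100 g.
- clip_tab (a point): Centre of the foot of the clip's grip tab (30 mm behind the clip's origin, plane of the underside, axes as the clip): upright block 20 mm long (x), 10 mm thick (y), top 30 mm above this point; take it across its thickness. Pushing the clip on along its +x: see the jaws.
- jaw_left (a joint): Opening of the clip's +y jaw in rad against its spring: 0 = closed (at rest or snapped home), about 0.08 when passing the groove's full width. The tips meet the pin with the clip's origin 14 mm short of the pin's axis; pushing on takes about 10 to 18 N, easing after half way as the jaws snap shut behind the pin, then the bridge stops hard against it.
- jaw_right (a joint): The same for the clip's -y jaw.
- bowl: White ceramic bowl of coins, 112 mm diameter, 42 mm high, on the crate top. Bystander. Origin: centre of its underside.
- torch: Yellow torch standing on its 42 mm head, 108 mm tall, on the crate top. Bystander. Origin: centre of its underside.
- jar: Small amber jar, 44 mm diameter, 55 mm high, on the crate top. Bystander. Origin: centre of its underside.
There are look-alikes about, which are no part of the job. Leave any purple or turquoise look-alike of the clip alone.

How it is judged (in metres and radians):
On the way, in this order (a step that is already met when the one before it is completed fails the run):
1. the lid is swung fully shut (value of joint lid below 0.04 rad), for 0.2 s.
2. the clip is snapped home in the pin's groove, with the lid shut (horizontal distance between clip and pin_mid below 0.007 m and z of clip in the frame of pin_mid between -0.002 and 0.0175 m and value of joint each of jaw_left, jaw_right below 0.03 rad and angle between clip's own z axis and vertical below 0.3 rad and value of joint lid below 0.04 rad), for 0.2 s.
At the end, for the whole second after the job is handed in: Lid shut (within 0.04 rad); clip level (0.3 rad) in the groove wherever the pin is set: seat within 7 mm horizontally of pin_mid, underside 2 mm below to 17.5 mm above it, both jaws sprung shut (under 0.03 rad), released and at rest (all of step 2 and linear speed of clip below 0.02 m/s); the robot touches nothing.
It fails at once if the clip is forced against the pin or box with more than 30 N (contact force between clip and coinbox above 30 N).
It fails at once if the robot presses on the coin box, its lid or pin with more than 40 N (contact force between any of the fingers, the arm and coinbox above 40 N).
It fails at once if the bowl is moved by more than 20 mm (distance of bowl from where it was at the start of the episode above 0.02 m).
It fails at once if the torch is moved by more than 20 mm (distance of torch from where it was at the start of the episode above 0.02 m).
It fails at once if the jar is moved by more than 20 mm (distance of jar from where it was at the start of the episode above 0.02 m).
It also fails if it takes over 72 s, if anything falls off the work surface, if the arm or the gripper's body presses on something with over 40 N, if the wrist force passes 120 N, or if a joint passes its speed limit or range.

### The arm

A 6-joint arm with a two-finger parallel gripper is mounted at the origin on the work surface. World frame = base frame: x ahead of the robot, y to its left, z up, the work surface at z = 0. Lengths are in mm, angles in rad, forces in N, time in s.
With the tool pointing down it reaches from about 300 to 950 mm from the base axis. Payload 3.1 kg.
Tool frame: the origin (TCP) lies at the very end of the fingers, on their centre line; the grasp point (between the pads) lies 19 mm behind it; z points along the fingers, y is the direction in which the jaws open and shut (so a half turn about z gives the same grasp; the last joint's range is limited). The gripper opens to 85 mm and grips with 20 to 120 N. Pads are 22 mm wide; open, the fingers measure 114 mm over their backs; the gripper's body (76 mm by 85 mm) begins 54 mm behind the grasp point. The pads swing forward as they close: fully open they stand 13 mm farther back than shut.
Start: joints at [-1.263, 0.308, 1.634, -0, 1.2, -0.07], TCP at [230.522, -580.94, 231.272] pointing down, gripper open.
Joint ranges: [-3.06, 3.06], [-0.79, 1.96], [0.05, 2.63], [-1.19, 4.34], [0.05, 2.64], [-2.94, 2.94]. Speed limits (rad/s): [2.79, 2.79, 3.14, 3.14, 3.14, 3.14].

### API

Orientations are given as a 3x3 rotation matrix whose columns are the frame's x, y, z axes.
In Python, from plant import get_obs, get_image, camera_params, hand_in gives the robot as it stands. The module is installed in compiled form; this text tells all that it offers.
- The arm moves only by the shell command python3 -m pendant 'ROWS'. ROWS is JSON, a list that holds one entry, the list of rows, each a list of 7 numbers: the opening, from -1 (shut) to 1 (fully open), so that 0 is half open, then the shift along the tool's x, y, z in m, then the turn, a rotation vector about the tool's x, y, z in rad. A call has 1 to 12 rows; each row shifts and turns the pose as measured when the row begins, along the tool's axes as they then stand; what a row does not reach is not made up. A row lasts 1/8 s, in which the tool goes at most 62.5 mm and 10.7 degrees, less where a joint would pass 70% of its speed; a pose out of reach is approached as far as the arm can. A call is refused whole if a number of a shift passes 0.0625 or a number of a turn 0.188, either way. A call with a gripper value outside its range is refused whole. The fingers move at their own pace and stop on an object; the grip force is fixed at half the most. Time passes only in rows, so rows that do not move let the fingers close. It gives the time, the measured TCP pose, the force and the opening at its end, in the units of the state.
- get_obs(): the state, without advancing time (a new reading comes with each control period).
- get_image(name): name is "side" or "top"; returns (picture, depth): 384x512x3 uint8, red, green, blue; 384x512 float32, mm along the optical axis (not along the pixel's ray), 0 where there is no reading.
- camera_params(name): a dict with "mtx" (3x3 intrinsics, pixels), "R" (3x3) and "t" (3): a world point X has camera coordinates R X + t. Camera axes: x right, y down, z forward; pixel columns grow to the right and rows downward; lengths in mm; the calibration is good to about 2 mm. A picture is of the moment at which its call begins. camera_params takes no time and is no camera call.
- hand_in(): hands the job in, once; it reports no verdict.
The state is a dict: "t": time; "joint_pos": joint angles; "qd": joint speeds; "effort": joint torques, N m; "position": TCP position; "ee_rot": TCP orientation; "ft_force": force on the tool from outside, world axes, zero at the start; "moment": the same for the moment, N m; "width": finger opening in mm.
Only numpy, scipy, OpenCV 4.12 (cv2) and the standard library are available. Lean on these libraries where they do the work, as an engineer would, in place of code of your own. Each camera call takes 0.05 s, during which the arm holds its last target. There are 200 camera calls.

## Working session

There is one attempt and no reset: what is moved stays moved. The work goes in short steps, Python scripts to look and compute and a shell command to move; the robot and the scene stay as the last step left them, time stands still between calls to the robot, and variables do not carry over. Pictures are saved under pics/ and viewed, about 8 in all and at most 12, crops included, and the job is handed in when it is done.

```bash
mkdir -p pics; cat > h.py <<'E'
import numpy as np, cv2
from plant import get_obs, get_image, camera_params
def pts(name,d):
    c=camera_params(name);K=c["mtx"];v,u=np.mgrid[:384,:512]
    P=np.stack([(u-K[0][2])/K[0][0]*d,(v-K[1][2])/K[1][1]*d,d],-1)
    return (P-np.array(c["t"]))@np.array(c["R"])
def ray(name,u,v,z):
    c=camera_params(name);R=np.array(c["R"]);K=np.array(c["mtx"]);o=-R.T@c["t"]
    d=R.T@np.linalg.inv(K)@[u,v,1];return o+d*(z-o[2])/d[2]
def proj(name,X):
    c=camera_params(name);p=np.array(c["mtx"])@(np.array(c["R"])@X+c["t"]);return p[:2]/p[2]
def snap(name,f):
    im,d=get_image(name);np.savez(f"pics/{f}.npz",im=im,d=d);return im,d
E
python3 - <<'E'
from h import *
for n in("side","top"):
    im,d=snap(n,n+"0");cv2.imwrite(f"pics/{n}0.png",im[:,:,::-1])
    c=camera_params(n);print(n,np.round(-np.array(c["R"]).T@c["t"]),np.round(c["R"],2).tolist(),c["mtx"][0][0])
o=get_obs();print(o["position"],np.round(o["ee_rot"],2).tolist(),o["width"],o["t"],o["ft_force"])
E
```

```text
side [ 297. -871.  748.] [[0.92, -0.38, -0.0], [-0.21, -0.5, -0.84], [0.32, 0.78, -0.54]] 361.67608486822905
top [ 485.  -88. 1637.] [[0.01, -1.0, 0.0], [-0.99, -0.01, -0.11], [0.11, -0.0, -0.99]] 491.0728264729708
[ 230.29348372 -580.21131086  230.14546216] [[0.93, 0.37, -0.0], [0.37, -0.93, 0.0], [0.0, -0.0, -1.0]] 85.49379815423559 0.1 [-0.03221753  0.08490261  0.7452422 ]
```

View pics/top0.png

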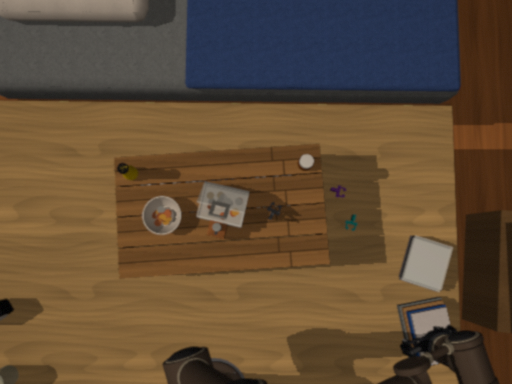

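View pics/side0.png

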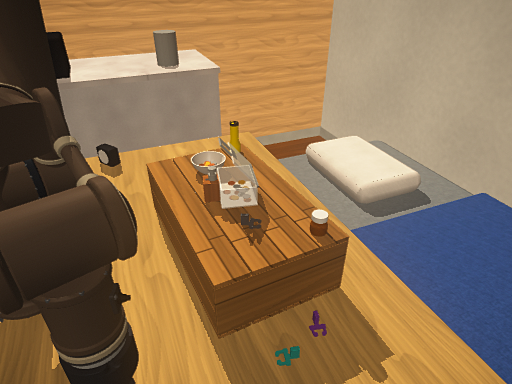

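The top view shows the dark clip at about (275,210) on the crate. The look-alikes on the table are purple at (339,191) and turquoise at (351,221). The box is at (222,204), with its pin at (216,228). Next is one close crop of both views.

```bash
python3 - <<'E'
from h import *
t=np.load("pics/top0.npz");s=np.load("pics/side0.npz")
a=cv2.resize(t["im"][170:250,190:300],None,fx=7,fy=7,interpolation=cv2.INTER_CUBIC)[:, :770]
a=cv2.resize(t["im"][175:245,190:300],(800,509),interpolation=cv2.INTER_CUBIC)
b=cv2.resize(s["im"][130:240,190:340],(800,587),interpolation=cv2.INTER_CUBIC)
cv2.imwrite("pics/c1.png",a[:,:,::-1]);cv2.imwrite("pics/c2.png",b[:,:,::-1])
P=pts("top",t["d"]);im=t["im"].astype(int)
print("crate z",np.median(P[250:260,150:200,2]),P[255,150],P[160,200])
m=((P[...,2]>178)&(im.max(2)<75)&(P[...,2]<240));m[:,:255]=0;m[:,300:]=0;m[:190]=0;m[230:]=0
v,u=np.nonzero(m);print(len(v));
for i in range(190,232,1):
    print(i,''.join('#' if m[i,j] else '.' for j in range(258,296)),np.round(P[i,262:292:2,2]).astype(int).tolist() if i>200 and i<222 else '')
for p in [(212,228),(214,228),(216,228),(218,228),(216,226),(216,230),(216,224),(216,234),(216,238)]: print(p,P[p[1],p[0]].round(0))
E
```

```text
crate z 180.36236539768336 [440.96683592 184.26333501 178.96005048] [725.40274853  43.23624998 177.55587097]
559
190 ...................................... 
191 ##..#.#............................... 
192 ##########............................ 
193 ######................................ 
194 ...................................... 
195 ......#.#.#........................... 
196 #.##..##.#..#......................... 
197 .#.................................... 
198 ...................................... 
199 ...................................... 
200 ...................................... 
201 ..............#....................... [179, 183, 181, 176, 184, 185, 175, 184, 178, 174, 177, 176, 182, 179, 182]
202 .............###...................... [174, 181, 183, 180, 184, 182, 177, 187, 185, 176, 185, 179, 181, 179, 180]
203 ............######..........#......... [179, 183, 179, 185, 183, 186, 188, 180, 180, 178, 177, 183, 187, 177, 184]
204 ...........######...###...#.#......... [175, 179, 177, 179, 181, 183, 182, 181, 179, 181, 176, 180, 179, 181, 183]
205 .......#...###.#.######
[... 1974 characters left out ...]
81, 183]
222 #######.#............................. 
223 .#..##.#.............................. 
224 ###................................... 
225 ...................................... 
226 ...................................... 
227 ...................................... 
228 ...................................... 
229 ...................................... 
230 ...................................... 
231 ...................................... 
(212, 228) [520.  -0. 237.]
(214, 228) [520.  -8. 273.]
(216, 228) [520. -14. 276.]
(218, 228) [520. -19. 271.]
(216, 226) [525. -14. 278.]
(216, 230) [514. -14. 276.]
(216, 224) [531. -14. 279.]
(216, 234) [504. -12. 235.]
(216, 238) [493.  -9. 181.]
```

View pics/c1.png

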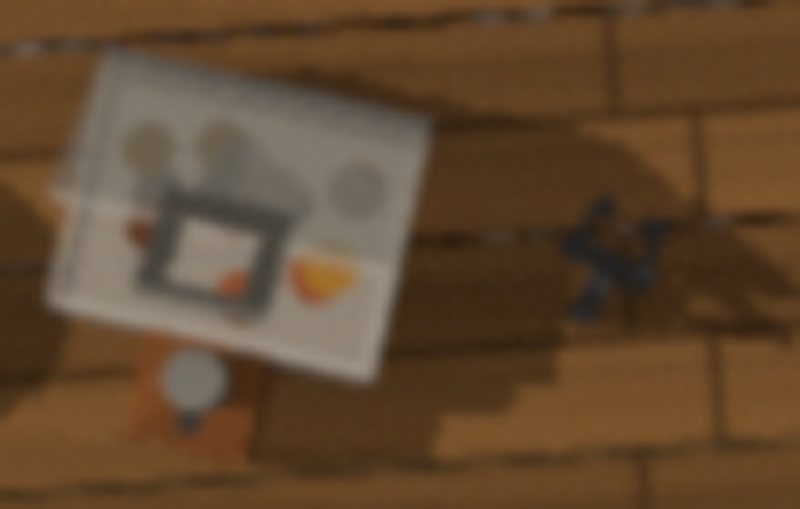

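View pics/c2.png

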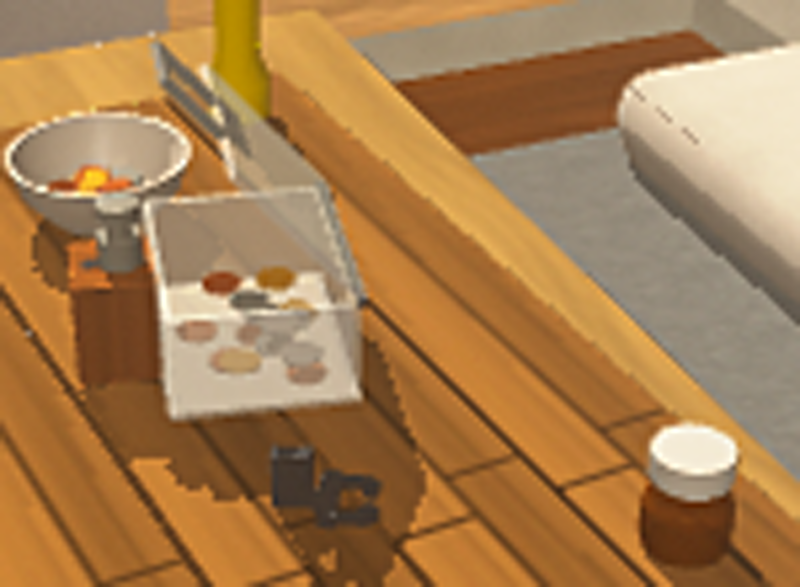

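The crops confirm the choice. The dark steel clip lies on the crate, with its tab at about top (270,216) and its mouth pointing up and to the right. The pin head is at about (217,227). The lid is clear and open at an angle. Next I measure.

```bash
python3 - <<'E'
from h import *
t=np.load("pics/top0.npz");s=np.load("pics/side0.npz")
P=pts("top",t["d"]);im=t["im"].astype(int);Q=pts("side",s["d"]);js=s["im"].astype(int)
# clip: bluish/neutral dark vs brown wood
def clipmask(i,P,box):
    m=(i[...,0]-i[...,2]<15)&(i.max(2)<90)
    k=np.zeros_like(m);k[box[0]:box[1],box[2]:box[3]]=1
    m&=k;n,l,st,_=cv2.connectedComponentsWithStats(m.astype(np.uint8),connectivity=8)
    return l==1+np.argmax(st[1:,4])
m=clipmask(im,P,(198,224,262,286));ms=clipmask(js,Q,(205,235,235,268))
for i in range(200,222):print(''.join('#' if m[i,j] else '.' for j in range(262,286)))
for i in range(208,234):print(''.join('#' if ms[i,j] else '.' for j in range(236,266)))
print("clip px mean",m.sum(),ms.sum())
hi=m&(P[...,2]>203);v,u=np.nonzero(hi);print("tab top",len(v),u.mean(),v.mean(),ray("top",u.mean(),v.mean(),210),np.median(P[hi],0))
his=ms&(Q[...,2]>206);v,u=np.nonzero(his);print("side tab",len(v),np.median(Q[his],0))
lo=m&(P[...,2]<196);print("low centroid",ray("top",*[a.mean() for a in np.nonzero(lo)[::-1]],185))
los=ms&(Q[...,2]<188)&(Q[...,2]>181)
# pin
g=(im.max(2)-im.min(2)<25)&(P[...,2]>262);k=np.zeros_like(g);k[220:236,206:228]=1;g&=k
v,u=np.nonzero(g);print("pin head",len(v),u.mean(),v.mean(),np.median(P[g],0),np.percentile(P[g][:,2],[25,75]),ray("top",u.mean(),v.mean(),272))
print("crate z near",np.median(P[232:245,240:280,2]),np.median(P[225:236,262:280,2]))
for i in range(218,240):print(im[i,206:228:2].sum(1).tolist(),P[i,206:228:3,2].round().astype(int).tolist())
# box front bottom corners approx
for uv in [(197,217),(241.5,227)]: print("front rim",ray("top",*uv,240))
E
```

```text
........................
........................
........................
........................
........................
........................
........#...............
......###...............
......####..............
......#####.............
.......#######..........
.........########.......
..........########......
.........#########......
.........###..###.......
........###.............
........###.............
.......###..............
.......##...............
........................
........................
........................
..............................
..............................
..............................
..............................
..............................
..............................
..............................
..............................
..............................
..............................
..............................
...................###........
..............................
..............................
..............................
..............................
..............................
.......................
[... 2260 characters left out ...]
18, 208, 199, 191, 187, 208, 207, 206, 170, 156] [175, 241, 239, 241, 240, 246, 241, 178]
[227, 212, 219, 208, 202, 199, 206, 209, 199, 156, 156] [182, 242, 242, 244, 240, 242, 241, 180]
[226, 223, 227, 218, 212, 209, 209, 203, 194, 150, 155] [184, 185, 177, 244, 242, 241, 232, 176]
[225, 222, 229, 221, 219, 207, 210, 204, 205, 142, 150] [177, 181, 181, 179, 243, 242, 223, 185]
[228, 227, 227, 227, 225, 215, 221, 202, 207, 169, 160] [179, 184, 179, 185, 180, 177, 207, 182]
[230, 231, 227, 223, 224, 218, 218, 206, 214, 198, 180] [185, 183, 181, 180, 175, 180, 181, 184]
front rim [551.12858145  42.817081   240.        ]
front rim [524.12702051 -83.91615206 240.        ]
  return _methods._mean(a, axis=axis, dtype=dtype,
  ret = um.true_divide(
```

```bash
python3 -m pendant '[[[-1,0,0,-0.03,0,0,0.167],[-1,0,0,-0.03,0,0,0.167],[-1,0,0,-0.03,0,0,0.167],[-1,0,0,-0.03,0,0,0.167],[-1,0,0,-0.03,0,0,0.167],[-1,0.007,-0.056,0,0,0,0],[-1,0.007,-0.056,0,0,0,0],[-1,0.007,-0.056,0,0,0,0],[-1,0.007,-0.056,0,0,0,0],[-1,0.007,-0.056,0,0,0,0],[-1,0.007,-0.056,0,0,0,0],[-1,0.007,-0.056,0,0,0,0]]]'
cat > st.py <<'E'
from h import *
import sys
o=get_obs();R=np.array(o["ee_rot"]);print("t",round(o["t"],2),"pos",np.round(o["position"],1),"yaw",round(np.degrees(np.arctan2(R[1,0],R[0,0])),2),"tilt",np.round(R[:2,2],3),"F",np.round(o["ft_force"],1),"M",np.round(o["moment"],2),"w",round(o["width"],1))
if len(sys.argv)>3: print("tool mm",np.round(R.T@(np.array([float(a) for a in sys.argv[1:4]])-o["position"]),1))
E
python3 st.py 575 -57 370
```

```text
t: 1.6
position: [460.0, -248.2, 379.2]
ee_rot: [[0.88, -0.475, -0.005], [-0.475, -0.88, 0.014], [-0.011, -0.01, -1.0]]
ft_force: [0.3, -0.5, 0.5]
width: -0.0
t 1.6 pos [ 460.  -248.2  379.2] yaw -28.35 tilt [-0.005  0.014] F [ 0.3 -0.5  0.5] M [-0.   -0.03 -0.03] w -0.0
tool mm [  10.5 -222.8   11.4]
```

```bash
python3 -m pendant '[[[-1,0.003,-0.056,0.003,0,0,-0.01],[-1,0.003,-0.056,0.003,0,0,-0.01],[-1,0.003,-0.055,0.003,0,0,-0.01],[-1,0.003,-0.055,0.003,0,0,-0.01],[-1,0,0,0,0,0,0]]]'>/dev/null; python3 st.py 575 -57 345
python3 -m pendant '[[[-1,0,0,0.012,0,0,0],[-1,0,0,0.012,0,0,0],[-1,0,0,0.012,0,0,0],[-1,0,0,0.012,0,0,0]]]'>/dev/null; python3 st.py 575 -57 245
```

```text
t 2.23 pos [576.  -46.  366.1] yaw -25.67 tilt [-0.008  0.016] F [-0.3 -0.7  0.5] M [ 0.03 -0.01  0.01] w 0.0
tool mm [ 4.2 10.6 21. ]
t 2.73 pos [574.1 -48.4 314.8] yaw -25.88 tilt [-0.009  0.014] F [0.3 0.1 1.5] M [-0.07 -0.06 -0.02] w -0.3
tool mm [ 5.5  7.9 69.7]
```

```bash
python3 -m pendant '[[[-1,0,0.002,0.01,0,0,0],[-1,0,0.002,0.01,0,0,0],[-1,0,0.002,0.01,0,0,0]]]'>/dev/null; python3 st.py 575 -57 245
python3 -m pendant '[[[-1,0,0,0.008,0,0,0],[-1,0,0,0.008,0,0,0],[-1,0,0,0.006,0,0,0]]]'>/dev/null; python3 st.py 575 -57 245
python3 -m pendant '[[[-1,0,0,0.003,0,0,0],[-1,0,0,0.003,0,0,0]]]'>/dev/null; python3 st.py 575 -57 245
```

```text
t 3.1 pos [570.9 -54.5 282.9] yaw -25.97 tilt [-0.009  0.014] F [-0.2  0.5  1.6] M [ 0.09  0.03 -0.04] w 0.0
tool mm [ 5.3  0.8 37.8]
t 3.48 pos [570.2 -54.3 259.1] yaw -25.98 tilt [-0.01   0.014] F [-0.3 -0.4  1. ] M [0.01 0.1  0.05] w 0.1
tool mm [ 5.7  0.4 14. ]
t 3.73 pos [569.9 -54.  252.3] yaw -25.96 tilt [-0.011  0.014] F [-1.2  0.5  0.8] M [-0.    0.12 -0.02] w -0.1
tool mm [6.  0.5 7.2]
```

```bash
for i in 1 2 3; do :; done; python3 -m pendant '[[[-1,0,0,0.003,0,0,0],[-1,0,0,0.002,0,0,0]]]'>/dev/null; python3 st.py 575 -57 245
python3 -m pendant '[[[-1,0,0,0.002,0,0,0],[-1,0,0,0.001,0,0,0]]]'>/dev/null; python3 st.py 575 -57 245
python3 - <<'E'
from h import *
im,d=snap("side","s1");b=cv2.resize(im[110:230,150:300],(750,600),interpolation=cv2.INTER_CUBIC);cv2.imwrite("pics/s1.png",b[:,:,::-1])
E
```

```text
t 3.98 pos [569.8 -53.9 247.1] yaw -25.95 tilt [-0.011  0.014] F [-0.6 -0.3 -0.2] M [-0.03  0.17 -0.01] w 0.1
tool mm [6.1 0.5 2. ]
t 4.22 pos [569.8 -53.9 245.6] yaw -25.95 tilt [-0.011  0.014] F [-2.8 -0.   6.1] M [0.06 0.47 0.03] w -0.0
tool mm [6.  0.5 0.5]
```

View pics/s1.png

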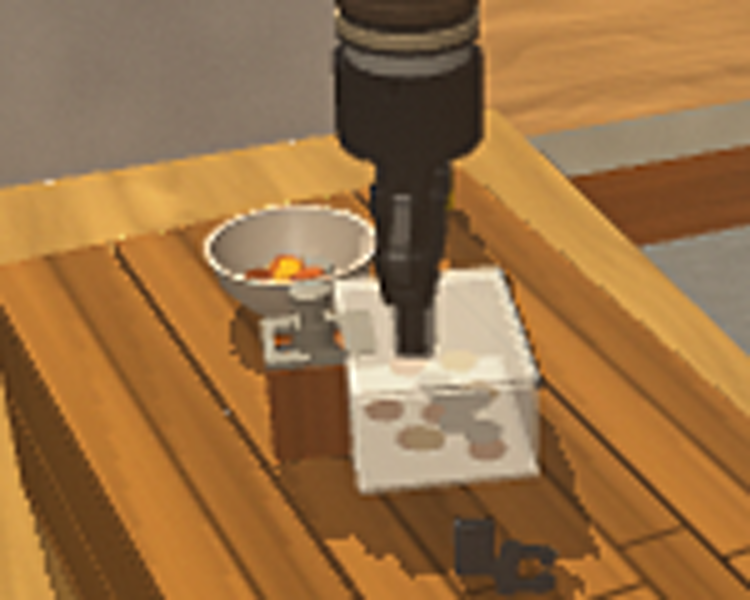

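The picture shows the lid shut. The finger is on it at about (415,350) and the pin head stands through the hasp slot at about (310,290). The contact height of 245.6 matches the 245.5 expected. I'll press a little longer, then rise and feel the pin's top.

```bash
python3 -m pendant '[[[-1,0,0,0.001,0,0,0],[-1,0,0,0.0005,0,0,0],[-1,0,0,0,0,0,0]]]'|grep -A1 force; python3 st.py
python3 -m pendant '[[[-1,0,0,-0.025,0,0,0],[-1,0,0,-0.025,0,0,0],[-1,-0.028,-0.006,0,0.007,0.006,0],[-1,-0.028,-0.006,0,0.007,0.006,0],[-1,0,0,0,0,0,0]]]'>/dev/null; python3 st.py 522.5 -15.5 280
```

```text
ft_force: [-1.6, 0.3, 1.4]
width: -0.4
t 4.65 pos [569.8 -53.9 245.6] yaw -25.95 tilt [-0.01   0.014] F [-1.6  0.3  1.4] M [-0.04  0.26  0.  ] w -0.4
t 5.28 pos [526.  -18.8 294.1] yaw -26.01 tilt [0.01  0.022] F [0.3 0.1 0.6] M [-0.02  0.02  0.04] w -0.1
tool mm [-4.6 -1.1 14.1]
```

```bash
cat >> st.py <<'E'
if len(sys.argv)>4:
    from scipy.spatial.transform import Rotation as Ro
    a=np.radians(float(sys.argv[4]));D=np.array([[np.cos(a),np.sin(a),0],[np.sin(a),-np.cos(a),0],[0,0,-1]])
    print("turn",np.round(Ro.from_matrix(R.T@D).as_rotvec(),4))
E
python3 st.py 522.5 -15.5 280 -26
python3 -m pendant '[[[-1,-0.0045,-0.001,0.006,0,0,0],[-1,0,0,0.005,0,0,0],[-1,0,0,0.002,0,0,0]]]'>/dev/null; python3 st.py 522.5 -15.5 276 -26
```

```text
t 5.28 pos [526.  -18.8 294.1] yaw -26.01 tilt [0.01  0.022] F [0.3 0.1 0.6] M [-0.02  0.02  0.04] w -0.1
tool mm [-4.6 -1.1 14.1]
turn [-0.0241  0.0005 -0.0002]
t 5.65 pos [524.  -16.6 279.2] yaw -26.04 tilt [0.011 0.021] F [-0.6 -0.2 -0.1] M [ 0.   -0.03  0.03] w -0.1
tool mm [-1.8 -0.2  3.2]
turn [-0.0237 -0.0006 -0.0008]
```

```bash
python3 -m pendant '[[[-1,-0.001,0,0.002,-0.024,0,0],[-1,0,0,0.001,0,0,0]]]'>/dev/null; python3 st.py 
python3 -m pendant '[[[-1,0,0,0.0015,0,0,0]]]'>/dev/null; python3 st.py
python3 -m pendant '[[[-1,0,0,0.0015,0,0,0]]]'>/dev/null; python3 st.py
python3 -m pendant '[[[-1,0,0,0.0015,0,0,0]]]'>/dev/null; python3 st.py 522.5 -15.5 276 -26
```

```text
t 5.9 pos [523.4 -16.3 275.9] yaw -26.09 tilt [-0.001 -0.001] F [-2.7  2.3  5.2] M [ 0.28  0.42 -0.  ] w 0.1
t 6.03 pos [523.5 -16.3 275.8] yaw -26.07 tilt [-0.001 -0.002] F [-5.7  0.3 10.9] M [ 0.04  0.77 -0.01] w -0.1
t 6.15 pos [523.4 -16.3 275.9] yaw -26.05 tilt [-0.002 -0.002] F [-4.2  0.2  5.9] M [ 0.08  0.51 -0.01] w -0.2
t 6.28 pos [523.4 -16.3 275.9] yaw -26.04 tilt [-0.001 -0.002] F [-3.   0.2  6.1] M [0.04 0.54 0.04] w 0.2
tool mm [-1.2 -0.3 -0.1]
turn [ 0.0027  0.0002 -0.0007]
```

The pin's top is felt at z = 275.9. That puts the groove floor at 256.9 and the pin's height at +10.9, so the clip's underside should go on at about 259. Now for the clip.

```bash
python3 -m pendant '[[[-0.2,0,0,-0.03,0,0,0],[-0.2,0.0505,0.06,0,0,0,0],[-0.2,0.0505,0.06,0,0,0,0],[-0.2,0,0,0,0,0,0]]]'>/dev/null; python3 st.py 558.5 -168.5 187 -26
```

```text
t 6.78 pos [ 556.7 -141.7  308.1] yaw -25.8 tilt [ 0.003 -0.004] F [ 0.1  0.8 -0.1] M [0.05 0.03 0.03] w 34.2
tool mm [ 12.7  23.  121.2]
turn [ 0.0026 -0.0047  0.0036]
```

```bash
python3 -m pendant '[[[-0.2,0.011,0.02,0.03,0,0,0],[-0.2,0,0,0.03,0,0,0],[-0.2,0,0,0,0,0,0]]]'>/dev/null; python3 st.py 558.5 -168.5 187 -26
python3 - <<'E'
from h import *
im,d=snap("side","s2");im2,d2=snap("top","t2")
b=cv2.resize(im[150:240,205:295],(400,400),interpolation=cv2.INTER_CUBIC);a=cv2.resize(im2[180:240,240:300],(400,400),interpolation=cv2.INTER_CUBIC)
cv2.imwrite("pics/s2.png",np.hstack([b,a])[:,:,::-1])
print([proj("side",np.array(p)).round(1).tolist() for p in [(560.2,-169.3,210),(560.2,-169.3,180),(587,-182,185)]])
E
```

```text
t 7.15 pos [ 558.6 -164.1  247.4] yaw -25.83 tilt [ 0.004 -0.003] F [-0.4  0.8  0.2] M [ 0.01 -0.11 -0.  ] w 34.1
tool mm [ 1.5  3.9 60.4]
turn [ 0.0009 -0.0054  0.003 ]
[[244.4, 213.8], [244.6, 223.2], [256.0, 222.0]]
```

View pics/s2.png

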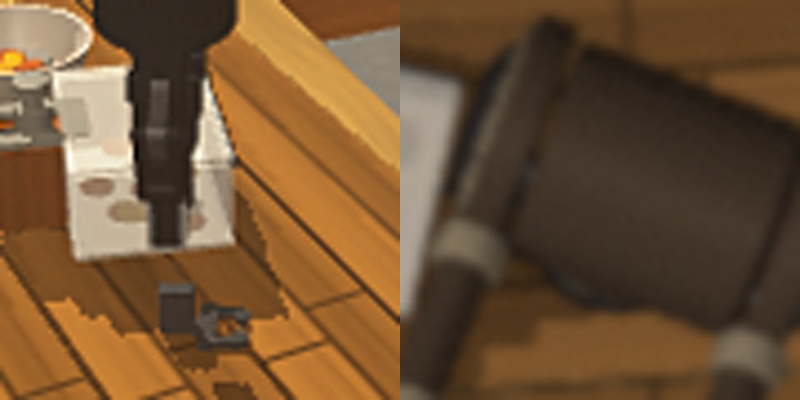

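The left part shows the clip's tab at about (178,308) in the crop, which is pixel (245,219). My estimate projects to (244.5,218.5), so they agree, and the lid is still shut. Now I descend and grip.

```bash
python3 -m pendant '[[[-0.2,0.001,0.004,0.02,0,-0.005,0.003],[-0.2,0,0,0.02,0,0,0],[-0.2,0,0,0.012,0,0,0],[-0.2,0,0,0,0,0,0]]]'>/dev/null; python3 st.py 558.5 -168.5 187 -26
```

```text
t 7.75 pos [ 562.7 -168.9  199.7] yaw -25.86 tilt [ 0.012 -0.006] F [-0.3  0.  -0.3] M [-0.02  0.03  0.01] w 34.3
tool mm [-4.2  1.5 12.7]
turn [-0.     -0.0132  0.0025]
```

```bash
python3 -m pendant '[[[-0.2,-0.004,0.001,0.006,0,-0.013,0.002],[-0.2,0,0,0.004,0,0,0],[-0.2,0,0,0,0,0,0]]]'>/dev/null; python3 st.py 558.5 -168.5 187 -26
```

```text
t 8.12 pos [ 559.4 -168.4  190.4] yaw -25.97 tilt [ 0.002 -0.001] F [-0.5 -0.1 -0.2] M [-0.01 -0.02 -0.03] w 34.2
tool mm [-0.8  0.5  3.4]
turn [-0.0002 -0.0017  0.0005]
```

```bash
python3 -m pendant '[[[-0.2,-0.0005,0,0.003,0,0,0],[-0.2,0,0,0,0,0,0],[-1,0,0,0,0,0,0],[-1,0,0,0,0,0,0],[-1,0,0,0,0,0,0],[-1,0,0,0,0,0,0],[-1,0,0,0,0,0,0]]]'>/dev/null; python3 st.py 558.5 -168.5 187 -26
```

```text
t 9.0 pos [ 559.5 -168.4  188.1] yaw -25.97 tilt [ 0.003 -0.001] F [-0.   0.6 -0.1] M [-0.04  0.01 -0.07] w 8.0
tool mm [-0.9  0.5  1.1]
turn [-0.0003 -0.0035  0.0005]
```

```bash
python3 -m pendant '[[[-1,0,0,-0.01,0,0,0],[-1,0,0,-0.04,0,0,0],[-1,0,0,-0.06,0,0,0],[-1,0,0,-0.02,0,0,0],[-1,0,0,0,0,0,0]]]'>/dev/null; python3 st.py 462.8 -2.8 290 -12
```

```text
t 9.62 pos [ 558.6 -168.   322.9] yaw -25.98 tilt [ 0.002 -0.001] F [ 0.3 -0.7 -1.8] M [ 0.02  0.01 -0.05] w 8.8
tool mm [-158.5 -106.6   32.6]
turn [-1.000e-04 -2.000e-03 -2.439e-01]
```

```bash
python3 -m pendant '[[[-1,-0.04,-0.027,0,0,0,0],[-1,-0.04,-0.027,0,0,0,0],[-1,-0.04,-0.027,0,0,0,0],[-1,-0.038,-0.026,0,0,0,0],[-1,0,0,0.01,0,0,-0.122],[-1,0,0,0.01,0,0,-0.122],[-1,0,0,0,0,0,0]]]'>/dev/null; python3 st.py 462.8 -2.8 290 -12
python3 - <<'E'
from h import *
im,d=snap("side","s3");b=cv2.resize(im[110:220,150:260],(600,600),interpolation=cv2.INTER_CUBIC);cv2.imwrite("pics/s3.png",b[:,:,::-1])
E
```

```text
t 10.5 pos [455.5   3.2 293.4] yaw -11.67 tilt [-0.01   0.002] F [-0.6 -1.3 -1.2] M [ 0.   -0.04  0.01] w 8.9
tool mm [8.4 4.4 3.3]
turn [-0.0001  0.0105  0.0058]
```

View pics/s3.png

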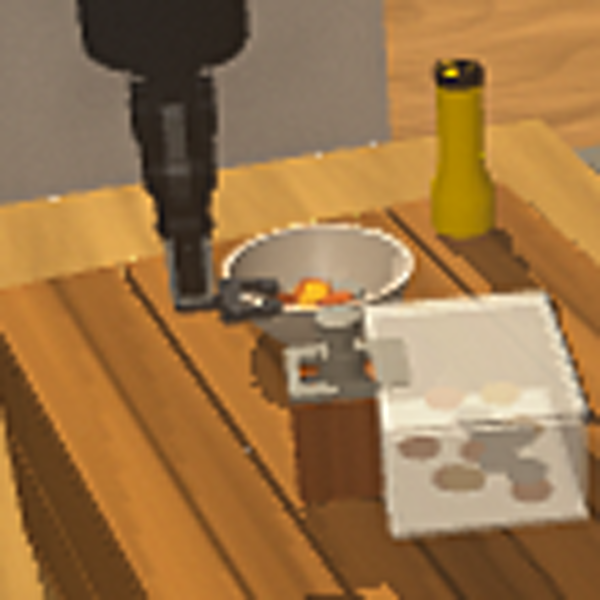

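The picture shows the clip level in the gripper, with its ring at about (250,298) and mouth toward the pin head at about (340,315). I'll check both against the model projections.

```bash
python3 - <<'E'
from h import *
a=np.radians(-11.67);x=np.array([np.cos(a),np.sin(a),0]);T=np.array([455.5,3.2,293.4])
for k in (29,31,33): print(k,((proj("side",T+k*x+[0,0,-5.6])-[150,110])*600/110).round(1))
for y in (-18,-15.5,-13): print("pin",((proj("side",np.array([522.5,y,275.9]))-[150,110])*600/110).round(1))
s=np.load("pics/s3.npz");im=s["im"].astype(int);c=im[110:220,150:260]
g=(c.max(2)-c.min(2)<25);print("pin head rows")
for i in range(50,66): print(i,c[i,54:72].sum(1).tolist())
E
```

```text
29 [249.  293.3]
31 [253.1 292.9]
33 [257.1 292.6]
pin [333.9 313.7]
pin [332.5 311.5]
pin [331.  309.4]
pin head rows
50 [456, 460, 464, 494, 518, 537, 515, 518, 511, 502, 472, 474, 468, 460, 457, 448, 426, 431]
51 [449, 372, 375, 409, 429, 483, 450, 515, 505, 483, 484, 478, 468, 464, 454, 440, 425, 458]
52 [422, 350, 489, 478, 472, 441, 396, 502, 487, 493, 491, 492, 472, 462, 445, 440, 490, 644]
53 [360, 394, 486, 478, 480, 469, 337, 443, 447, 445, 463, 472, 327, 491, 458, 482, 649, 403]
54 [335, 458, 473, 474, 464, 425, 372, 372, 369, 363, 288, 353, 386, 637, 560, 425, 232, 253]
55 [379, 463, 433, 421, 302, 343, 343, 354, 323, 417, 486, 499, 496, 409, 282, 311, 384, 397]
56 [678, 605, 604, 591, 539, 488, 445, 509, 509, 498, 413, 345, 491, 663, 654, 652, 651, 643]
57 [288, 288, 284, 315, 499, 522, 507, 499, 495, 494, 492, 484, 423, 680, 667, 660, 653, 660]
58 [326, 326, 319, 348, 549, 534, 522, 511, 508, 492, 480, 383, 360, 729, 629, 599, 568, 566]
59 [324, 325, 317, 292, 336, 486, 544, 518, 517, 433, 297, 164, 324, 691, 623, 574, 572, 574]
60 [315, 316, 311, 288, 253, 244, 255, 247, 247, 244, 226, 193, 327, 618, 644, 572, 578, 577]
61 [306, 304, 306, 309, 308, 271, 280, 277, 269, 251, 229, 237, 307, 574, 660, 577, 578, 578]
62 [295, 291, 301, 290, 251, 321, 272, 286, 282, 240, 260, 476, 337, 482, 534, 495, 493, 479]
63 [357, 363, 417, 429, 475, 496, 254, 282, 276, 242, 270, 539, 512, 504, 498, 488, 480, 490]
64 [531, 523, 522, 501, 383, 517, 313, 285, 278, 262, 261, 278, 250, 398, 506, 497, 489, 491]
65 [498, 359, 378, 366, 259, 447, 278, 298, 304, 300, 274, 249, 188, 288, 457, 499, 487, 492]
```

```bash
python3 -m pendant '[[[-1,0.001,0.0045,0.006,0,0.01,0.006],[-1,0,0,0.01,0,0,0],[-1,0,0,0.007,0,0,0],[-1,0,0,0,0,0,0]]]'>/dev/null; python3 st.py 462.8 -2.8 267 -12
```

```text
t 11.05 pos [456.   -2.6 269.1] yaw -12.34 tilt [ 0.001 -0.   ] F [ 0.7 -0.1 -0.3] M [-0.    0.01 -0.02] w 8.8
tool mm [ 6.7 -1.3  2.1]
turn [ 0.     -0.0006 -0.0059]
```

```bash
python3 -m pendant '[[[-1,0.006,-0.0013,0.002,0,0,-0.006],[-1,0.005,0,0,0,0,0],[-1,0,0,0,0,0,0]]]'>/dev/null; python3 st.py 478.4 -6.2 267 -12
```

```text
t 11.43 pos [468.6  -3.8 267.6] yaw -11.99 tilt [ 0.002 -0.   ] F [-0.1 -0.2 -0.4] M [-0.01  0.03  0.02] w 8.9
tool mm [10.   0.3  0.6]
turn [-0.0002 -0.0021  0.0002]
```

```bash
python3 -m pendant '[[[-1,0.003,0,0.0005,0,0,0],[-1,0.002,0,0,0,0,0]]]'>/dev/null; python3 st.py 478.4 -6.2 267 -12
python3 -m pendant '[[[-1,0.002,0,0,0,0,0]]]'>/dev/null; python3 st.py 478.4 -6.2 267 -12
python3 -m pendant '[[[-1,0.002,0,0,0,0,0]]]'>/dev/null; python3 st.py 478.4 -6.2 267 -12
```

```text
t 11.68 pos [474.   -4.9 267.3] yaw -11.98 tilt [ 0.003 -0.   ] F [-0.5  0.6 -0.7] M [0.01 0.04 0.08] w 8.9
tool mm [4.5 0.4 0.3]
turn [-0.0003 -0.0026  0.0004]
t 11.8 pos [476.1  -5.3 267.4] yaw -11.98 tilt [ 0.003 -0.   ] F [-0.5  0.7 -1.8] M [0.02 0.05 0.  ] w 8.3
tool mm [2.4 0.4 0.4]
turn [-0.0002 -0.0026  0.0004]
t 11.93 pos [478.2  -5.8 267.4] yaw -11.98 tilt [ 0.003 -0.   ] F [-0.2 -0.1 -1.3] M [ 0.01 -0.03  0.01] w 8.5
tool mm [0.3 0.4 0.4]
turn [-0.0002 -0.0027  0.0004]
```

```bash
for i in 1; do python3 -m pendant '[[[-1,0.002,0,0,0,0,0]]]'>/dev/null; python3 st.py;done
python3 -m pendant '[[[-1,0.002,0,0,0,0,0]]]'>/dev/null; python3 st.py
python3 -m pendant '[[[-1,0.0015,0,0,0,0,0]]]'>/dev/null; python3 st.py 522.5 -15.5 267 -12
```

```text
t 12.05 pos [479.4  -5.8 267.2] yaw -11.98 tilt [0.    0.001] F [-1.9  1.6 -0.3] M [0.33 0.44 0.1 ] w 8.9
t 12.18 pos [480.4  -5.5 266.8] yaw -11.97 tilt [-0.002  0.002] F [-3.4  2.6 -0.6] M [0.48 0.5  0.1 ] w 8.8
t 12.3 pos [480.8  -5.4 266.4] yaw -11.96 tilt [-0.005  0.003] F [-3.6  1.5 -0.2] M [0.28 0.76 0.06] w 8.3
tool mm [42.8  1.2 -0.8]
turn [-0.002   0.006   0.0006]
```

Contact with the jaws starts here, about 43 mm short of the axis as expected. The sideways force says the pin lies slightly to +y, so I correct for that and push in growing steps.

```bash
python3 -m pendant '[[[-1,0.003,-0.0015,-0.0005,0,0.005,0]]]'>/dev/null; python3 st.py
python3 -m pendant '[[[-1,0.004,-0.001,-0.0005,0,0,0]]]'>/dev/null; python3 st.py 522.5 -15.5 267 -12
```

```text
t 12.43 pos [481.6  -4.9 266. ] yaw -11.97 tilt [-0.007  0.001] F [-8.7 -1.2  0.1] M [-0.09  1.47 -0.16] w 8.5
t 12.55 pos [482.4  -4.9 265.5] yaw -11.97 tilt [-0.016  0.001] F [-10.5   1.7   5.5] M [ 0.09  1.77 -0.05] w 8.7
tool mm [41.4  2.  -2.2]
turn [0.0027 0.0161 0.0006]
```

```bash
python3 -m pendant '[[[-1,0.002,0,-0.002,0,0.025,0]]]'>/dev/null; python3 st.py
python3 -m pendant '[[[-1,0.004,-0.0005,-0.002,0,0.025,0]]]'>/dev/null; python3 st.py 522.5 -15.5 267 -12
```

```text
t 12.68 pos [482.6  -5.6 265.9] yaw -11.97 tilt [ 0.003 -0.005] F [-3.4  1.5 -5. ] M [0.19 0.64 0.06] w 8.5
t 12.8 pos [483.3  -5.7 266.1] yaw -11.97 tilt [ 0.019 -0.01 ] F [-9.2  2.2 -2.9] M [0.39 1.6  0.03] w 9.1
tool mm [40.4  1.5 -0.1]
turn [ 0.0055 -0.0208  0.0004]
```

```bash
python3 -m pendant '[[[-1,0.005,-0.001,-0.001,0.004,0.003,0]]]'>/dev/null; python3 st.py
python3 -m pendant '[[[-1,0.0055,-0.0005,-0.0015,0.004,0.008,0]]]'>/dev/null; python3 st.py 522.5 -15.5 267 -12
```

```text
t 12.93 pos [485.   -5.7 265.8] yaw -11.97 tilt [ 0.015 -0.007] F [-8.   0.4  0.3] M [ 0.05  1.36 -0.08] w 8.7
t 13.05 pos [488.2  -6.6 266.1] yaw -11.96 tilt [ 0.018 -0.005] F [-4.   0.3 -1.5] M [ 0.02  0.72 -0.04] w 9.0
tool mm [35.4  1.6 -0.2]
turn [ 0.001  -0.019   0.0006]
```

```bash
python3 -m pendant '[[[-1,0.003,0,-0.0007,0,-0.003,0]]]'>/dev/null; python3 st.py
python3 -m pendant '[[[-1,0.003,0,-0.0005,0,-0.003,0]]]'>/dev/null; python3 st.py 522.5 -15.5 267 -12
```

```text
t 13.18 pos [491.8  -7.6 266.9] yaw -11.96 tilt [ 0.017 -0.005] F [-0.1  0.1 -1.3] M [ 0.08 -0.    0.06] w 8.9
t 13.3 pos [494.5  -8.2 267.6] yaw -11.97 tilt [ 0.013 -0.004] F [-7.1  2.9  1.5] M [0.37 1.24 0.02] w 8.8
tool mm [28.9  1.4  1. ]
turn [ 0.0015 -0.0136  0.0004]
```

```bash
python3 -m pendant '[[[-1,0.003,0,0.0005,0,-0.013,0]]]'>/dev/null; python3 st.py
python3 -m pendant '[[[-1,0.0035,0,0,0,0,0]]]'>/dev/null; python3 st.py 522.5 -15.5 267 -12
python3 - <<'E'
from h import *
im,d=snap("side","s4");b=cv2.resize(im[120:200,170:260],(790,700),interpolation=cv2.INTER_CUBIC)[:600];cv2.imwrite("pics/s4.png",b[:,:,::-1])
E
```

```text
t 13.43 pos [494.8  -8.2 267.5] yaw -11.98 tilt [-0.008 -0.   ] F [-13.2   3.    5.9] M [ 0.43  2.09 -0.02] w 8.7
t 13.55 pos [494.9  -8.2 267.5] yaw -11.98 tilt [-0.018  0.002] F [-11.8   2.    5.6] M [0.4  2.01 0.01] w 8.6
tool mm [28.6  1.4  0. ]
turn [0.0021 0.0175 0.0004]
```

View pics/s4.png

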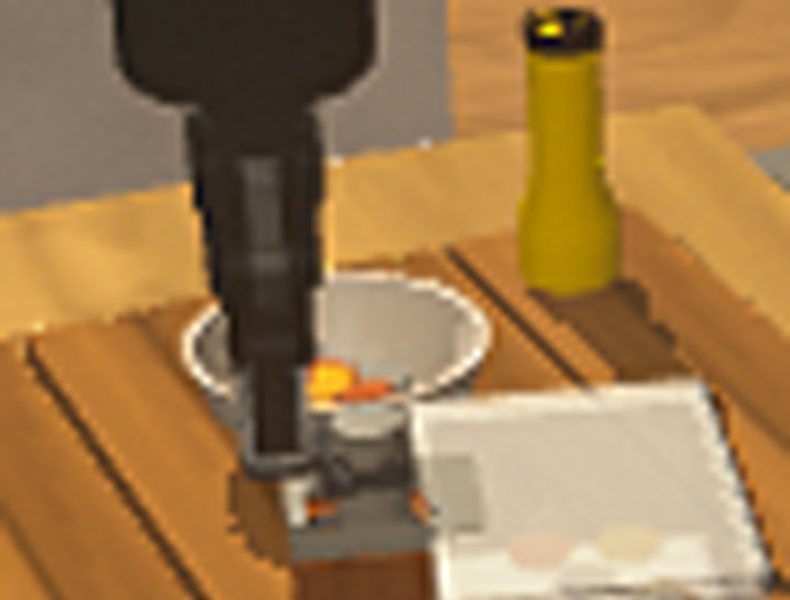

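The clip's ring sits round the pin just below the head, at about (365,465) in the crop. Pushing at 12 N moved it no farther, so it is at the hard stop. I'll relax, lower it onto the groove floor, release and rise.

```bash
python3 -m pendant '[[[-1,0,0,0,0.002,0.012,0],[-1,0,0,0.001,0,0.003,0],[-1,0,0,0.001,0,0,0],[-1,0,0,0.001,0,0,0]]]'>/dev/null; python3 st.py 522.5 -15.5 265 -12
```

```text
t 14.1 pos [494.5  -8.1 265.7] yaw -11.97 tilt [-0.004  0.001] F [-4.1  0.2  2.3] M [ 0.12  0.79 -0.01] w 8.6
tool mm [28.9  1.5  0.6]
turn [0.0003 0.0044 0.0005]
```

```bash
python3 -m pendant '[[[-0.8,0,0,0,0,0,0],[-0.6,0,0,0,0,0,0],[-0.4,0,0,0,0,0,0],[-0.4,0,0,0,0,0,0],[-0.4,0,0,-0.008,0,0,0],[-0.4,0,0,-0.02,0,0,0],[-0.4,0,0,-0.04,0,0,0],[-0.4,-0.05,0,-0.04,0,0,0],[-0.4,-0.05,0,-0.03,0,0,0],[-0.4,-0.05,0,0,0,0,0],[-0.4,-0.05,0,0,0,0,0]]]'>/dev/null; python3 st.py
python3 - <<'E'
from h import *
im,d=snap("side","s5");im2,d2=snap("top","t5")
b=cv2.resize(im[140:200,190:250],(400,400),interpolation=cv2.INTER_CUBIC);a=cv2.resize(im2[205:250,195:240],(400,400),interpolation=cv2.INTER_CUBIC)
cv2.imwrite("pics/s5.png",np.hstack([b,a])[:,:,::-1])
E
```

```text
t 15.47 pos [303.   32.6 410.8] yaw -12.09 tilt [ 0.014 -0.001] F [-0.1  0.9  0.7] M [-0.02  0.02  0.07] w 25.5
```

View pics/s5.png

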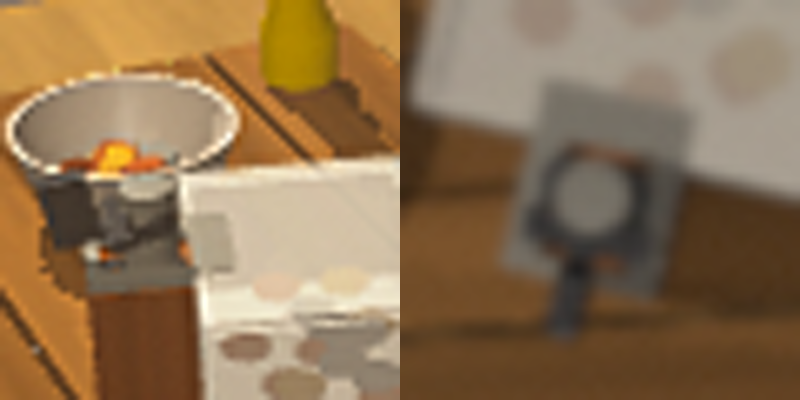

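The clip sits round the pin in both views: the ring is about the head at (592,198) in the top crop, with the tab trailing to (567,320). In the side view the tab looks slightly tilted, so I check that with depth.

```bash
python3 - <<'E'
from h import *
t=np.load("pics/t5.npz");P=pts("top",t["d"]);im=t["im"].astype(int)
for i in range(225,246):print(i,P[i,205:224,2].round().astype(int).tolist(),im[i,208:220].max(1).tolist())
s=np.load("pics/s5.npz");Q=pts("side",s["d"]);m=s["im"].max(2)<70
k=np.zeros_like(m);k[164:180,194:206]=1;m&=k;q=Q[m];q=q[q[:,2]>245];e=np.array([.978,-.208])
h=(q[:,:2]-[522.5,-15.5])@e;print(len(q),"tab h,z",np.percentile(h,[5,50,95]),np.percentile(q[:,2],[2,10,50,90,98]))
print(np.polyfit(q[:,2],h,1))
v,u=np.nonzero(m)
for r in range(164,180): 
    c=u[v==r]
    if len(c):print(r,c.min(),c.max())
o=lambda k,z:proj("side",np.array([522.5+k*.978,-15.5-k*.208,z])).round(1)
print("level tab corners",o(-40,287),o(-20,287),o(-40,257),o(-20,257))
E
```

```text
225 [178, 176, 180, 183, 244, 240, 266, 262, 274, 273, 273, 277, 278, 276, 272, 278, 266, 271, 247] [103, 111, 101, 79, 85, 106, 116, 116, 117, 116, 114, 104]
226 [181, 181, 175, 184, 245, 245, 268, 265, 278, 275, 275, 279, 277, 279, 280, 271, 267, 273, 245] [104, 110, 98, 79, 92, 112, 117, 118, 118, 118, 117, 112]
227 [178, 185, 181, 250, 242, 248, 270, 262, 1637, 277, 275, 270, 279, 276, 271, 277, 259, 269, 248] [108, 105, 88, 75, 92, 113, 118, 119, 118, 118, 117, 113]
228 [178, 181, 178, 251, 265, 260, 263, 241, 274, 275, 274, 267, 277, 279, 1637, 272, 268, 261, 240] [104, 85, 69, 66, 88, 112, 118, 121, 119, 119, 118, 110]
229 [185, 180, 177, 242, 259, 261, 264, 260, 264, 274, 277, 280, 279, 276, 277, 254, 268, 263, 244] [101, 74, 57, 61, 77, 101, 114, 119, 120, 119, 113, 100]
230 [182, 179, 181, 244, 261, 259, 256, 263, 264, 262, 274, 274, 278, 272, 261, 258, 263, 260, 244] [99, 72, 55, 54, 63, 80, 98, 110, 114, 108, 93, 75]
231 [180, 178, 240, 245, 265, 261, 262, 260, 260, 265, 258, 265, 264, 262, 265, 256, 263, 260, 259] [101, 79, 65, 58, 56, 62, 73, 80, 82, 78, 68, 58]
232 [18
[... 1737 characters left out ...]
3] [94, 93, 93, 92, 91, 88, 87, 94, 101, 102, 101, 102]
244 [181, 175, 178, 184, 178, 184, 183, 179, 178, 180, 178, 185, 178, 179, 182, 181, 182, 184, 180] [99, 100, 100, 99, 99, 97, 95, 98, 100, 100, 100, 98]
245 [180, 182, 177, 178, 179, 179, 181, 179, 179, 185, 187, 183, 187, 179, 187, 180, 182, 179, 183] [101, 100, 99, 100, 99, 99, 97, 97, 97, 97, 98, 97]
64 tab h,z [-39.25160922 -30.83576795 -22.72422082] [253.16687482 255.22093671 267.52448237 277.78832142 280.7033016 ]
[-0.14015411  6.52866005]
167 200 202
168 196 202
169 196 202
170 196 202
171 197 203
172 197 203
173 197 203
174 198 204
175 198 205
176 198 201
level tab corners [195.9 164.8] [203.3 164.2] [196.9 174.4] [204.2 173.8]
```

Two measurements put the tilt at about 0.15 rad, against a limit of 0.3. It sags as far as the play in the groove allows. The seat's underside is about 12–14 mm above pin_mid, against a limit of 17.5. The arm is clear of everything, so I'll wait a moment and hand in.

```bash
python3 -m pendant '[[[-0.4,0,0,0,0,0,0],[-0.4,0,0,0,0,0,0],[-0.4,0,0,0,0,0,0],[-0.4,0,0,0,0,0,0]]]'>/dev/null; python3 - <<'E'
from h import *
a=np.load("pics/s5.npz")["im"].astype(int);b,_=get_image("side")
print("change since release, pin/clip area",np.abs(a-b)[155:190,192:225].mean(), "elsewhere",np.abs(a-b)[200:300,200:300].mean())
from plant import hand_in; print(hand_in())
E
```

```text
change since release, pin/clip area 0.7229437229437229 elsewhere 0.8114333333333333
the job is handed in; nothing more can be done
None
```

I shut the lid, snapped the steel clip home in the pin's groove and let go. I then backed the arm clear and handed the job in after about 16 s of the 72 s. The hand-in gave no verdict.

- **Lid:** I pressed it down with closed fingertips. It stopped at z = 245.6 mm, against 245.5 mm expected when shut, with about 6 N at contact.
- **Pin:** I felt the top of the pin at z = 275.9 mm, so it stands about 10.9 mm above its lowest setting. I did not probe separately how far out it stands; the camera position and the clip's contact points stood in for that.
- **Clip:** The jaws met the pin about 43 mm ahead of the tool point and passed it at about 10 N. The bridge then stopped hard, with wrist force readings of about 13 N at most.
- **Last checks:** The pictures show the clip's ring round the pin under its head and the lid shut. The bowl and torch looked unmoved. The jar was not in the last crops, but no arm move went near it. Nothing near the pin changed between release and hand-in.
- **Imperfect:** The released clip sags by about 0.15 rad in the groove's play, with a limit of 0.3; the depth of the ring alone suggests up to 0.2. I could not read the jaw angles directly, so "closed" rests on the snap, the hard stop and the top view. The gripper read 8–9 mm on the 10 mm tab, but the hold was firm.

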